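# Load the wire dispenser

## Task

Load the wire dispenser: pull the spindle out of the stand and park it upright in its wooden block, then seat on the stand the drive plate that drops fully down over its four pins (only one of the two does; the spare one must end up lying flat in the black tray). Lift every wire reel off the storage rack and stack them all on the plate's hub with their holes in line over the socket, then pass the spindle down through the whole stack until it stands fully home in the socket. Leave the other things on the bench where they are.

Things in the scene. Friction and masses are not known exactly. Their poses are not given: they have to be found in the camera images.
- stand: wire dispenser stand, fixed: grey deck 130 x 80 mm (long way = its own x), top 34 mm above the bench. In the middle an 18 mm round socket, its floor 6 mm above the bench; four upright 10 mm steel pins at x = +-34, y = +-12 mm, 14 mm tall above the deck, top 4 mm tapered. Origin: on the bench under the socket's middle, z up
- plate_a: one of two look-alike drive plates, loose, flat: 116 x 50 x 8 mm flange (long way = own x), round 40 mm hub on top up to 26 mm above the underside, 21 mm bore; four 13 mm pin holes at y = +-12 mm and x = +-34 mm on one plate, +-45 mm on the other (which is which: look or try). The right one drops onto the deck, the wrong one stops on the pins 14 mm higher. Origin: centre of underside, z up
- plate_b: one of two look-alike drive plates, loose, flat: 116 x 50 x 8 mm flange (long way = own x), round 40 mm hub on top up to 26 mm above the underside, 21 mm bore; four 13 mm pin holes at y = +-12 mm and x = +-34 mm on one plate, +-45 mm on the other (which is which: look or try). The right one drops onto the deck, the wrong one stops on the pins 14 mm higher. Origin: centre of underside, z up
- rack: storage rack, fixed: wooden board 190 x 190 x 12 mm with four upright posts of 16 mm diameter at x, y = +-52.5 mm in its own frame; each has a 28 mm wide black shoulder, so that a reel's underside rests 24 mm above the bench; round post tops 74 mm above the bench. Origin: centre of the board's underside
- reel_1: wire reel, loose: wound steel wire on grey plastic, outside 66 mm diameter, 24 mm high, 21 mm bore, about 0.25 kg; starts lying flat on a post of the rack (None if absent). Origin: centre of the underside, z up along its axis
- reel_2: wire reel, loose: wound steel wire on grey plastic, outside 66 mm diameter, 24 mm high, 21 mm bore, about 0.25 kg; starts lying flat on a post of the rack (None if absent). Origin: centre of the underside, z up along its axis
- reel_3: wire reel, loose: wound steel wire on grey plastic, outside 66 mm diameter, 24 mm high, 21 mm bore, about 0.25 kg; starts lying flat on a post of the rack (None if absent). Origin: centre of the underside, z up along its axis
- reel_4: wire reel, loose: wound steel wire on grey plastic, outside 66 mm diameter, 24 mm high, 21 mm bore, about 0.25 kg; starts lying flat on a post of the rack (None if absent). Origin: centre of the underside, z up along its axis
- spindle: spindle, loose, upright: 16 mm steel rod, 154 mm long up to the underside of its black round head (28 mm diameter, 26 mm high), lowest 8 mm tapered to 10 mm. Starts home in the stand's socket, tip on the socket floor (6 mm above the bench); in the parking block its tip is 8 mm above the bench. The head does not pass the reels. Origin: centre of the lower tip, z up towards the head
- holder: wooden parking block for the spindle, fixed, 70 x 70 x 50 mm, with a 19 mm hole 42 mm deep in the middle of its top. Origin: centre of its underside
- tray: low open black tray, fixed, 91 x 156 mm outside (long way = its own y), walls 4 mm thick and 13 mm high, floor 4 mm thick. Empty at first; for the spare plate. Origin: centre of its underside
- hammer: a hammer; a bystander, to be left alone
- bench_file: a metal file with a wooden handle; a bystander, to be left alone
- screwdriver: a screwdriver; a bystander, to be left alone
- jar: a closed glass jar, 64 mm across, 85 mm high; a bystander, to be left alone
- oil_can: a can, 66 mm across, 120 mm high; a bystander, to be left alone
- tape_roll: a roll of tape lying flat, 100 mm across, 45 mm high (not one of the reels); a bystander, to be left alone
- wood_block: a wooden offcut, 90 x 45 x 30 mm; a bystander, to be left alone
Not all that is in view belongs to the job. What is shaped like the plate_a but red is not meant.

How it is judged:
By the outcome, as a careful person would: the job done as asked, in the order asked, and still so for the second after the job is handed in, with the robot touching nothing.
Of reel_1, reel_2, reel_3, reel_4 only 2 to 4 are there at a start; the rules pass over those that are not, and their reading is None.
At some moment in a run one of plate_a, plate_b may be knocked a few centimetres aside while the robot is not near it.
It also fails if it takes over 210 s, if anything falls off the work surface, if the arm or the gripper's body presses on something with over 40 N, if the wrist force passes 120 N, or if a joint passes its speed limit or range.

## Robot

A 6-joint arm with a two-finger parallel gripper is mounted at the origin on the work surface. World frame = base frame: x ahead of the robot, y to its left, z up, the work surface at z = 0. Lengths are in m, angles in rad, forces in N, time in s.
With the tool pointing down it reaches from about 0.35 to 0.875 m from the base axis. Payload 15.5 kg.
Tool frame: the origin (TCP) lies on the centre line of the jaws, within the pads' length; the fingertips stand 8 mm ahead of it and the grasp point (between the pads) lies 11 mm behind it (arm.nose_length is the distance from the TCP to the fingertips, in m); z points along the fingers, y is the line along which they close (so a half turn about z gives the same grasp; the last joint's range is limited). The gripper opens to 85 mm and grips with 20 to 120 N. Pads are 22 mm wide; open, the fingers measure 114 mm over their backs; the gripper's body (76 mm by 85 mm) begins 54 mm behind the grasp point. The pads swing forward as they close: fully open they stand 13 mm farther back than shut.
Start: joints at [1.081, 0.494, 1.345, -0, 1.302, -0.096], TCP at [0.24, 0.577, 0.239] pointing down, gripper open.
Joint ranges: [-2.91, 2.91], [-0.82, 2.16], [0.22, 2.67], [-1.22, 4.37], [0.12, 2.79], [-3.08, 3.08]. Speed limits (rad/s): [1.89, 1.89, 2.57, 3.01, 3.01, 3.01].

## Interface

Orientations are given as a unit quaternion [x, y, z, w].
In Python, from bench import arm, vision gives the robot as it stands.
- The arm moves only by the shell command python3 -m crank 'ROWS'. ROWS is JSON, a list of rows, each a list of 7 numbers: the shift along the tool's x, y, z in m, then the turn, a rotation vector about the tool's x, y, z in rad, then the opening, from -1 (shut) to 1 (fully open). In form: [[dx, dy, dz, wx, wy, wz, gripper], ...]. A call has 1 to 12 rows; each row shifts and turns the commanded pose from where the row before left it, along the tool's axes as they then stand; what a row does not reach is not made up. A row lasts 1/8 s, in which the tool goes at most 62.5 mm and 10.7 degrees, less where a joint would pass 70% of its speed; a pose out of reach is approached as far as the arm can. A call is refused whole if a number of a shift passes 0.0625 or a number of a turn 0.188, either way. A call with a gripper value outside its range is refused whole. The fingers move at their own pace and stop on an object; the grip force is fixed at half the most. Time passes only in rows, so rows that do not move let the fingers close. It gives the time, the measured TCP pose, the force, the opening and the grip force at its end, in the units of the state.
- arm.get_obs(): the state, without advancing time (a new reading comes with each control period).
- vision.get_image(name): name is "scene" or "side" or "wrist"; returns a dict with "frame" (420x560x3 uint8, red, green, blue), "range_z" (420x560 float32, m along the optical axis (not along the pixel's ray), 0 where there is no reading), "intrinsics" (3x3 intrinsics, pixels), "R" (3x3) and "t" (3): a world point X has camera coordinates R X + t. Camera axes: x right, y down, z forward; pixel columns grow to the right and rows downward; lengths in m; the calibration is good to about 2 mm. A picture is of the moment at which its call begins.
- arm.job_done(): hands the job in; it is judged then, once.
Trained networks look in a picture, given as the dict that the camera call returned (one of the last four; its "shot" number tells which), for a name from the list of things; names that differ only in an ending like _2 or _b are one class to them, and where a whole thing is asked for, a point or a joint stands for the part that bears it (a point fixed in the world has none). Each returns a list of dicts, best first, with "score" (0 to 1); they miss things now and then, are a little off and sometimes report something else, mostly with a low value. They report only what shows in the picture. A call takes as long as a camera call. They do not tell look-alikes from the thing itself.
- vision.spot_in(picture, name): "box" ([left, top, right, bottom] in pixels, round what is visible of it).
The state is a dict: "time_s": time; "joints": joint angles; "joint_vel": joint speeds; "joint_efforts": joint torques, N m; "position": TCP position; "tcp_rot": TCP orientation; "force": force on the tool from outside, world axes, zero at the start; "wrist_torque": the same for the moment, N m; "opening": finger opening in m; "grasp_force": force on a finger pad.
Only numpy, scipy, OpenCV 4.12 (cv2) and the standard library are available. Lean on these libraries where they do the work, as an engineer would, in place of code of your own. Each camera call takes 0.05 s, during which the arm holds its last target. There are 200 camera calls.

## Working session

There is one attempt and no reset: what is moved stays moved. The work goes in short steps, Python scripts to look and compute and a shell command to move; the robot and the scene stay as the last step left them, time stands still between calls to the robot, and variables do not carry over. Pictures are saved under pics/ and viewed, at most 14 in all, crops included, and the job is handed in when it is done.

```bash
ls; mkdir -p pics
cat > h.py <<'E'
import numpy as np, cv2, json
from bench import arm, vision
def shot(n,save=None):
    p=vision.get_image(n)
    if save: cv2.imwrite('pics/'+save+'.png',p['frame'][:,:,::-1])
    return p
def cloud(p):
    K=p['intrinsics'];z=p['range_z'];v,u=np.indices(z.shape)
    c=np.stack([(u-K[0,2])/K[0,0]*z,(v-K[1,2])/K[1,1]*z,z],-1)
    w=(c-p['t'])@p['R']
    w[z==0]=np.nan
    return w
E
python3 - <<'E'
from h import *
o=arm.get_obs(); print({k:np.round(v,3).tolist() for k,v in o.items()})
for n in ('scene','side'):
    p=shot(n,n)
    print(n,np.round(-p['R'].T@p['t'],3)); w=cloud(p)
    np.save(n+'_w.npy',w)
    for t in ['stand','plate_a','rack','reel_1','spindle','holder','tray']:
        for d in vision.spot_in(p,t)[:5]:
            l,tp,r,b=[int(x) for x in d['box']]
            m=w[max(tp,0):b,max(l,0):r].reshape(-1,3); m=m[~np.isnan(m[:,0])&(m[:,2]>0.006)]
            print(t,round(d['score'],2),d['box'] and [l,tp,r,b],np.round(np.median(m,0),3) if len(m) else None)
E
```

```text
pics
{'time_s': 0.0, 'joints': [1.08, 0.494, 1.346, -0.0, 1.302, -0.096], 'joint_vel': [0.001, 0.001, -0.002, 0.0, 0.003, 0.001], 'joint_efforts': [0.001, -88.214, -38.388, -0.0, 0.01, -0.0], 'position': [0.24, 0.577, 0.239], 'tcp_rot': [0.196, 0.981, -0.001, -0.0], 'force': [-0.319, 0.46, -0.303], 'wrist_torque': [-0.007, -0.028, 0.009], 'grasp_force': 0.0, 'opening': 0.086}
scene [1.043 0.368 0.978]
stand 0.86 [243, 225, 298, 276] [ 0.629 -0.004  0.035]
plate_a 0.78 [234, 174, 274, 200] [ 0.486 -0.194  0.01 ]
plate_a 0.69 [202, 190, 243, 218] [ 0.6   -0.217  0.01 ]
plate_a 0.16 [170, 231, 213, 274] [ 0.77  -0.154  0.041]
rack 0.58 [334, 259, 437, 358] [0.546 0.314 0.014]
reel_1 0.81 [367, 263, 390, 285] [0.505 0.253 0.049]
reel_1 0.43 [264, 209, 274, 246] [ 0.626 -0.008  0.135]
reel_1 0.26 [145, 181, 180, 225] [ 0.731 -0.294  0.089]
spindle 0.75 [265, 211, 275, 247] [ 0.625 -0.007  0.127]
spindle 0.16 [411, 222, 441, 254] [0.315 0.282 0.031]
holder 0.91 [202, 134, 233, 163] [ 0.466 -0.366  0.049]
holder 0.22 [333, 259, 436, 358] [0.546 0.314 0.014]
tray 0.93 [281, 183, 342, 232] [ 0.427 -0.022  0.008]
side [ 0.397 -0.871  0.807]
stand 0.74 [285, 186, 324, 213] [ 0.616 -0.026  0.035]
stand 0.51 [237, 124, 254, 141] [0.478 0.341 0.049]
plate_a 0.84 [301, 237, 326, 274] [ 0.596 -0.231  0.01 ]
plate_a 0.83 [360, 306, 393, 355] [ 0.689 -0.463  0.009]
plate_a 0.67 [250, 238, 283, 273] [ 0.48  -0.209  0.01 ]
rack 0.55 [230, 120, 296, 166] [0.53  0.287 0.015]
reel_1 0.59 [236, 127, 253, 141] [0.476 0.34  0.049]
reel_1 0.53 [245, 142, 264, 157] [0.499 0.242 0.048]
spindle 0.71 [296, 150, 315, 195] [ 0.618 -0.013  0.106]
spindle 0.63 [314, 143, 343, 197] [0.743 0.122 0.025]
holder 0.71 [250, 293, 287, 329] [ 0.456 -0.394  0.05 ]
holder 0.16 [347, 207, 384, 247] [ 0.748 -0.174  0.043]
tray 0.69 [224, 194, 256, 233] [ 0.42  -0.029  0.008]
```

View pics/scene.png

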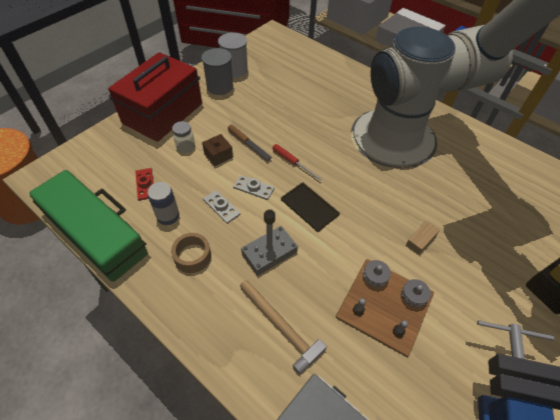

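View pics/side.png

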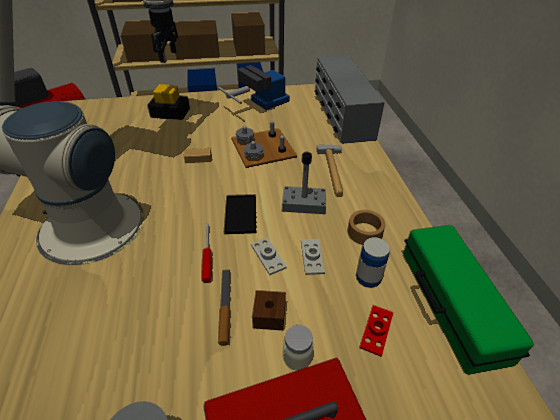

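The scene picture shows the spindle in the stand at (270,245), grey plates at (222,206) and (254,186), the tray at (310,207), and the holder at (217,149). The rack at (386,305) holds only two reels, at (376,274) and (416,293). The red plate at (145,182) is a decoy.

```bash
cat > fit.py <<'E'
from h import *
W=np.concatenate([np.load(n+'_w.npy').reshape(-1,3) for n in ('scene','side')]); W=W[~np.isnan(W[:,0])]
def rect(name,c,r,z0,z1):
    for i,n in enumerate(('scene','side')):
        w=np.load(n+'_w.npy').reshape(-1,3); w=w[~np.isnan(w[:,0])]
        m=w[(np.hypot(w[:,0]-c[0],w[:,1]-c[1])<r)&(w[:,2]>z0)&(w[:,2]<z1)]
        if len(m)<5: print(name,n,len(m)); continue
        (cx,cy),(a,b),an=cv2.minAreaRect((m[:,:2]*1000).astype(np.float32))
        print(name,n,len(m),'c',round(cx,1),round(cy,1),'size',round(a),round(b),'ang',round(an,1),'zmed',round(np.median(m[:,2])*1000,1))
rect('stand',(.62,-.01),.085,.029,.039)
rect('plateP',(.486,-.2),.07,.005,.014)
rect('plateQ',(.598,-.222),.07,.005,.014)
rect('hubP',(.486,-.2),.06,.022,.03)
rect('hubQ',(.598,-.222),.06,.022,.03)
rect('holder',(.46,-.38),.06,.044,.055)
rect('tray',(.425,-.025),.1,.009,.018)
rect('trayfl',(.425,-.025),.1,.002,.007)
rect('rack',(.54,.31),.15,.009,.016)
rect('reel1',(.50,.245),.05,.043,.053)
rect('reel2',(.476,.34),.05,.043,.053)
rect('head',(.62,-.01),.05,.155,.2)
for n in('scene','side'):
    w=np.load(n+'_w.npy').reshape(-1,3)
    m=w[(np.hypot(w[:,0]-.54,w[:,1]-.31)<.14)&(w[:,2]>.05)]; print(np.round(m,3).tolist()[:25])
E
python3 fit.py
```

```text
stand scene 1138 c 621.2 -10.8 size 83 131 ang 74.7 zmed 35.1
stand side 710 c 619.2 -9.3 size 86 129 ang 75.7 zmed 35.1
plateP scene 404 c 487.3 -202.3 size 120 129 ang 22.7 zmed 9.1
plateP side 467 c 468.2 -202.4 size 81 120 ang 18.6 zmed 8.9
plateQ scene 424 c 601.7 -218.7 size 128 113 ang 40.9 zmed 9.0
plateQ side 451 c 591.4 -219.0 size 130 73 ang 87.1 zmed 8.8
hubP scene 86 c 482.5 -197.6 size 39 36 ang 43.0 zmed 26.6
hubP side 113 c 481.4 -198.1 size 39 37 ang 49.5 zmed 26.4
hubQ scene 97 c 599.9 -219.0 size 39 38 ang 18.3 zmed 26.9
hubQ side 114 c 597.2 -220.3 size 38 37 ang 39.5 zmed 26.6
holder scene 381 c 459.1 -378.1 size 77 72 ang 76.3 zmed 51.4
holder side 843 c 458.1 -376.7 size 72 71 ang 75.5 zmed 50.6
tray scene 310 c 425.2 -26.1 size 159 95 ang 83.1 zmed 12.5
tray side 244 c 423.6 -22.8 size 163 90 ang 83.0 zmed 13.5
trayfl scene 1353 c 424.5 -25.3 size 195 197 ang 59.4 zmed 4.1
trayfl side 1237 c 423.5 -24.8 size 195 198 ang 7.9 zmed 4.4
rack scene 3821 c 541.3 309.1 size 192 189 ang 10.4 zmed 12.7
rack side 967 c 537.3 309.5 size 190 195 ang 11.2 zmed 13.5
reel1 s
[... 787 characters left out ...]
 0.243, 0.072], [0.496, 0.244, 0.072], [0.496, 0.247, 0.074], [0.494, 0.248, 0.074], [0.476, 0.249, 0.051], [0.508, 0.218, 0.051]]
[[0.58, 0.38, 0.073], [0.575, 0.374, 0.073], [0.578, 0.372, 0.074], [0.582, 0.371, 0.074], [0.585, 0.368, 0.075], [0.575, 0.372, 0.07], [0.577, 0.363, 0.075], [0.581, 0.364, 0.074], [0.585, 0.367, 0.072], [0.574, 0.368, 0.068], [0.577, 0.366, 0.069], [0.582, 0.369, 0.067], [0.585, 0.367, 0.068], [0.575, 0.372, 0.062], [0.577, 0.366, 0.064], [0.58, 0.361, 0.067], [0.585, 0.369, 0.062], [0.479, 0.361, 0.073], [0.574, 0.368, 0.06], [0.578, 0.369, 0.059], [0.581, 0.367, 0.06], [0.585, 0.367, 0.059], [0.471, 0.357, 0.072], [0.474, 0.348, 0.077], [0.478, 0.352, 0.074]]
```

```bash
cat > go.py <<'E'
# usage: go.py x y z [closing-angle deg]  (mm): prints remaining move in tool axes
import sys
from h import *
from scipy.spatial.transform import Rotation as Ro
o=arm.get_obs(); R=Ro.from_quat(o['tcp_rot']).as_matrix(); p=np.array(o['position'])
yd=np.degrees(np.arctan2(R[1,1],R[0,1]))
print('t',round(o['time_s'],2),'pos',np.round(p*1000,1),'yaw_y',round(yd,2),'tilt',np.round(R[:2,2],4),'F',np.round(o['force'],1),'op',round(o['opening']*1000,1),'g',round(o['grasp_force'],1),'j6',round(o['joints'][5],2))
a=[float(x) for x in sys.argv[1:]]
if a:
    d=R.T@(np.array(a[:3])-p*1000)
    if len(a)>3:
        t=(a[3]-yd+90)%180-90
        print('wz total',round(-np.radians(t),4)); 
        c,s=np.cos(np.radians(t)),np.sin(np.radians(t)); Rz=np.array([[c,-s,0],[s,c,0],[0,0,1]])
        print('move after turn',np.round((Rz@R).T@(np.array(a[:3])-p*1000),1))
    print('move now',np.round(d,1))
E
cat > wr.py <<'E'
# usage: wr.py name x y r z0 z1 ... : wrist view, rect fits
import sys
from h import *
nm=sys.argv[1]; p=shot('wrist',None if nm=='-' else nm); w=cloud(p); np.save('wrist_w.npy',w); f=w.reshape(-1,3); f=f[~np.isnan(f[:,0])]*1000
a=[float(x) for x in sys.argv[2:]]
for i in range(0,len(a),5):
    x,y,r,z0,z1=a[i:i+5]
    m=f[(np.hypot(f[:,0]-x,f[:,1]-y)<r)&(f[:,2]>z0)&(f[:,2]<z1)]
    if len(m)<10: print('few',len(m)); continue
    (cx,cy),(A,B),an=cv2.minAreaRect(m[:,:2].astype(np.float32)); (ex,ey),er=cv2.minEnclosingCircle(m[:,:2].astype(np.float32))
    print(len(m),'rect',round(cx,1),round(cy,1),round(A,1),round(B,1),round(an,1),'circ',round(ex,1),round(ey,1),round(er,1),'z',np.round(np.median(m[:,2]),1))
E
python3 -m crank '[[-0.048,-0.033,-0.002,0,0,0,1],[-0.048,-0.033,-0.002,0,0,0,1],[-0.048,-0.033,-0.002,0,0,0,1],[-0.048,-0.033,-0.002,0,0,0,1],[-0.048,-0.033,-0.002,0,0,0,1],[-0.048,-0.033,-0.002,0,0,0,1],[-0.048,-0.033,-0.002,0,0,0,1],[-0.048,-0.033,-0.002,0,0,0,1],[-0.048,-0.033,-0.002,0,0,0,1],[-0.048,-0.033,-0.002,0,0,0,1],[-0.048,-0.033,-0.002,0,0,0,1],[0,0,0,0,0,0,1]]'
python3 go.py 621 -10 260
python3 wr.py w1 621 -10 40 165 200 621 -10 85 30 39
```

```text
time_s: 2.3
position: [0.59, 0.0354, 0.2611]
tcp_rot: [0.198, 0.98, -0.0, 0.001]
force: [-1.0, 0.5, -0.4]
opening: 0.0852
grasp_force: 0.0
t 2.3 pos [590.   35.4 261.1] yaw_y 67.16 tilt [ 0.001  -0.0006] F [-1.   0.5 -0.4] op 85.2 g 0.0 j6 -1.21
move now [-46.2 -29.8   1.2]
1385 rect 621.3 -9.7 27.1 27.7 24.1 circ 621.6 -9.7 14.1 z 185.2
6002 rect 622.3 -10.5 80.3 131.0 75.2 circ 622.0 -9.9 75.9 z 33.7
```

View pics/w1.png

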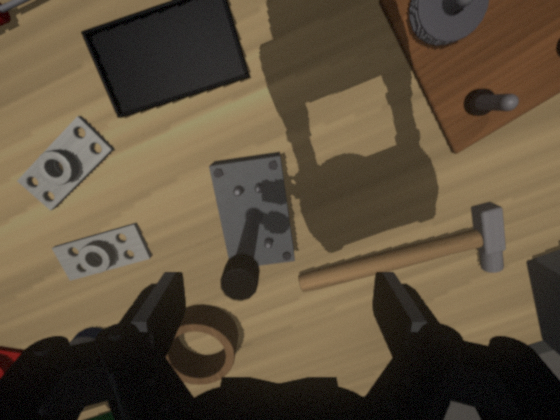

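The wrist view shows the stand at (250,210) and the spindle head at (240,275). The plates are at (57,165) and (100,250).

```bash
python3 -m crank '[[-0.023,-0.015,0,0,0,0,1],[-0.023,-0.015,0,0,0,0,1],[0,0,0,0,0,0,1]]'; python3 go.py 621.5 -10 158
python3 - <<'E'
from h import *
w=np.load('wrist_w.npy'); f=cv2.imread('pics/w1.png')
c=f[90:300,0:180]; cv2.imwrite('pics/w1c.png',cv2.resize(c,None,fx=3,fy=2.8,interpolation=cv2.INTER_CUBIC)[:590])
E
```

```text
time_s: 2.72
position: [0.6198, -0.0075, 0.2611]
tcp_rot: [0.196, 0.981, -0.0, 0.0]
force: [-0.4, 0.1, 0.1]
opening: 0.0851
grasp_force: 0.0
t 2.73 pos [619.8  -7.5 261.1] yaw_y 67.35 tilt [ 0.0003 -0.0003] F [-0.4  0.1  0.1] op 85.1 g 0.0 j6 -1.28
move now [ -2.4  -1.6 103.1]
```

View pics/w1c.png

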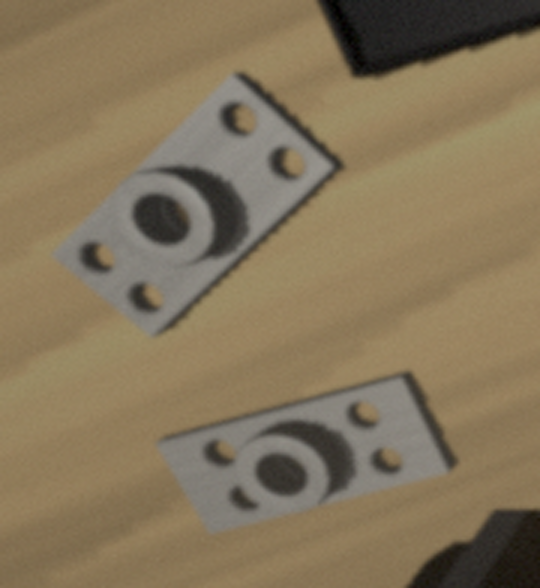

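The lower plate (crop 280,473; world ≈ 599,-220) has a hole span to length ratio of 0.58, which matches ±34, so it is the right one. The upper plate (482,-198) has 0.77, which matches ±45, so it is the spare.

```bash
python3 -m crank '[[-0.0024,-0.0016,0.025,0,0,0,1],[0,0,0.025,0,0,0,1],[0,0,0.025,0,0,0,1],[0,0,0.018,0,0,0,1],[0,0,0.010,0,0,0,1],[0,0,0,0,0,0,0],[0,0,0,0,0,0,-1],[0,0,0,0,0,0,-1],[0,0,0,0,0,0,-1],[0,0,0,0,0,0,-1]]'; python3 go.py 621.5 -10 330
```

```text
time_s: 3.98
position: [0.6212, -0.0091, 0.1591]
tcp_rot: [0.196, 0.981, 0.0, 0.001]
force: [-0.5, -0.2, 5.9]
opening: 0.0265
grasp_force: 58.6
t 3.98 pos [621.2  -9.1 159.1] yaw_y 67.38 tilt [ 0.0016 -0.0002] F [-0.5 -0.2  5.9] op 26.5 g 58.6 j6 -1.29
move now [  -0.9   -0.6 -170.9]
```

```bash
python3 -m crank '[[0,0,-0.01,0,0,0,-1],[0,0,-0.02,0,0,0,-1],[0,0,-0.035,0,0,0,-1],[0,0,-0.035,0,0,0,-1],[0,0,-0.02,0,0,0,-1],[0,-0.03,0,0,0,0,-1],[0,-0.05,0,0,0,0,-1],[0,-0.05,0,0,0,0,-1],[0,-0.05,0,0,0,0,-1],[0,-0.05,0,0,0,0,-1],[0,-0.03,0,0,0,0,-1],[0,0,0,0,0,0,-1]]'; python3 go.py 458.6 -377.4 270; python3 wr.py w2 459 -377 60 44 56 483 -198 50 22 30 599 -220 50 22 30
```

```text
time_s: 5.48
position: [0.5198, -0.2508, 0.2788]
tcp_rot: [0.197, 0.98, -0.0, 0.0]
force: [-0.0, 0.2, -2.0]
opening: 0.0265
grasp_force: 59.5
t 5.47 pos [ 519.8 -250.8  278.8] yaw_y 67.22 tilt [ 0.     -0.0003] F [-0.   0.2 -2. ] op 26.5 g 59.5 j6 -1.73
move now [   7.4 -140.4    8.8]
3740 rect 459.9 -378.2 71.4 70.3 76.0 circ 460.0 -378.3 49.4 z 49.7
693 rect 483.3 -199.2 38.1 39.2 69.2 circ 483.6 -198.8 19.9 z 25.4
539 rect 599.2 -220.6 38.0 38.9 69.6 circ 599.5 -220.9 19.9 z 25.5
```

View pics/w2.png

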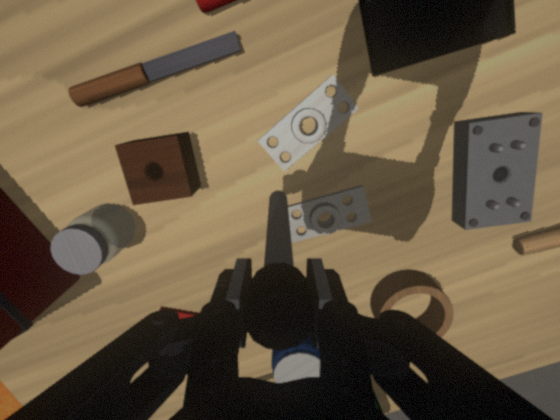

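The holder hole is at (153,170) in the picture, and its top fits to (460,-378.2).

```bash
python3 -m crank '[[0.002,-0.035,0,0,0,0,-1],[0.002,-0.045,0,0,0,0,-1],[0.002,-0.04,0,0,0,0,-1],[0,-0.0206,0,0,0,0,-1],[0,0,0,0,0,0,-1],[0,0,0,0,0,0,-1]]'; python3 go.py 460 -378.2 163;  python3 - <<'E'
from h import *
for n in('side','scene'):
    w=cloud(shot(n)).reshape(-1,3)*1000
    m=w[(np.hypot(w[:,0]-460,w[:,1]+378)<25)]
    for a,b in((55,160),(128,160),(128,145)):
        k=m[(m[:,2]>a)&(m[:,2]<b)]; print(n,len(k),np.round(np.mean(k,0),1) if len(k) else '', k[:,2].min() if len(k) else '')
E
```

```text
time_s: 6.28
position: [0.4616, -0.3753, 0.2783]
tcp_rot: [0.196, 0.981, 0.0, -0.0]
force: [0.4, 1.6, -2.2]
opening: 0.0265
grasp_force: 59.8
t 6.28 pos [ 461.6 -375.3  278.3] yaw_y 67.43 tilt [-0.      0.0006] F [ 0.4  1.6 -2.2] op 26.5 g 59.8 j6 -1.96
move now [  0.4  -3.3 115.3]
side 64 [ 460.4 -380.3  143.7] 55.806018596313876
side 61 [ 460.3 -380.7  145.6] 128.82424621983495
side 30 [ 460.7 -380.4  138.2] 128.82424621983495
scene 48 [ 465.4 -373.1  131.3] 55.06480447695186
scene 40 [ 465.4 -372.2  146.5] 130.0977697064359
scene 19 [ 464.6 -372.4  138.9] 130.0977697064359
```

```bash
python3 -m crank '[[0.0004,-0.0033,0.03,0,0,0,-1],[0,0,0.035,0,0,0,-1],[0,0,0.015,0,0,0,-1],[0,0,0.015,0,0,0,-1],[0,0,0.008,0,0,0,-1],[0,0,0,0,0,0,-1]]'; python3 go.py 460 -378.2 161
```

```text
time_s: 7.12
position: [0.4595, -0.3793, 0.1753]
tcp_rot: [0.196, 0.981, 0.0, -0.0]
force: [0.2, 0.5, -2.5]
opening: 0.0266
grasp_force: 59.7
t 7.12 pos [ 459.5 -379.3  175.3] yaw_y 67.38 tilt [-0.0001  0.0001] F [ 0.2  0.5 -2.5] op 26.6 g 59.7 j6 -1.97
move now [-0.   1.3 14.3]
```

Tip is inside the hole without contact, so I'll lower it to the floor, release and rise.

```bash
python3 -m crank '[[0,0.001,0.007,0,0,0,-1],[0,0,0.006,0,0,0,-1],[0,0,0,0,0,0,-1]]'; python3 -m crank '[[0,0,0,0,0,0,0.2],[0,0,0,0,0,0,0.5],[0,0,0,0,0,0,0.5],[0,0,-0.02,0,0,0,1],[0,0,-0.04,0,0,0,1],[0,0,-0.03,0,0,0,1],[0,0,0,0,0,0,1]]'; python3 go.py 483.5 -199 150;python3 wr.py w3 483 -198 65 4 11 460 -378 30 165 200
```

```text
time_s: 7.5
position: [0.4596, -0.3783, 0.1619]
tcp_rot: [0.196, 0.981, 0.0, -0.0]
force: [-0.0, -0.5, -2.4]
opening: 0.0268
grasp_force: 59.8
time_s: 8.38
position: [0.4606, -0.3793, 0.2547]
tcp_rot: [0.196, 0.981, -0.001, 0.002]
force: [0.9, 0.7, 0.8]
opening: 0.0851
grasp_force: 0.0
t 8.38 pos [ 460.6 -379.3  254.7] yaw_y 67.38 tilt [ 0.0032 -0.0032] F [0.9 0.7 0.8] op 85.1 g 0.0 j6 -1.96
move now [ 48.7 175.4 104.2]
3222 rect 483.5 -198.9 51.0 116.6 17.9 circ 484.1 -198.5 62.9 z 7.4
1574 rect 459.6 -379.9 27.2 27.0 43.9 circ 459.7 -379.9 13.9 z 187.3
```

```bash
python3 -m crank '[[-0.029,0.047,0,0,0,0,1],[-0.029,0.047,0,0,0,0,1],[-0.029,0.047,0,0,0,0,1],[-0.029,0.047,0,0,0,0,1],[0,0,0,0,0,0,1],[0,0,0,0,0,0,1]]'; python3 wr.py w4 599 -220 66 4 11 599 -220 30 22 30 483 -199 66 4 11 622 -10 85 30 39;python3 go.py 599.3 -220.5 60 75
```

```text
time_s: 9.18
position: [0.6386, -0.2494, 0.251]
tcp_rot: [0.196, 0.981, 0.0, -0.001]
force: [-0.3, -0.6, 0.4]
opening: 0.0854
grasp_force: 0.0
3207 rect 599.7 -220.8 116.0 50.1 83.5 circ 599.5 -220.8 62.4 z 7.6
782 rect 599.5 -220.8 38.7 39.0 30.6 circ 599.7 -220.9 20.0 z 25.4
2821 rect 484.6 -201.5 50.1 110.2 17.8 circ 484.6 -201.2 60.2 z 7.5
10768 rect 622.3 -10.5 81.7 130.5 75.5 circ 622.5 -10.4 76.2 z 33.5
t 9.22 pos [ 638.3 -249.9  251.4] yaw_y 67.35 tilt [-0.0015  0.0004] F [-0.  -0.4 -0.2] op 85.2 g 0.0 j6 -1.64
wz total -0.1335
move after turn [ 45.   18.4 191.5]
move now [ 47.   12.2 191.5]
```

View pics/w4.png

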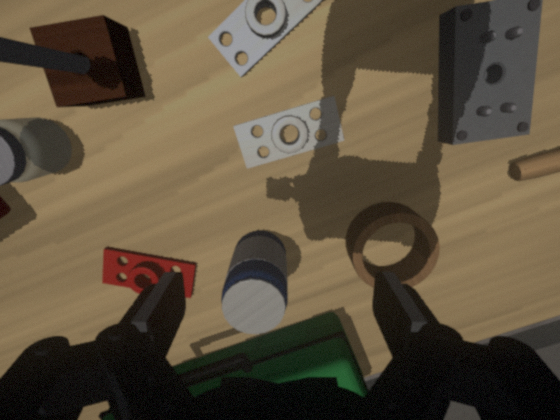

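```bash
python3 - <<'E'
from h import *
w=np.load('wrist_w.npy')*1000
for u,v in((165,285),(175,280),(160,300),(385,285),(395,285),(400,300)): print(u,v,np.round(w[v,u],1))
f=w[260:320,110:460].reshape(-1,3); f=f[f[:,2]>150]; print(len(f), np.round(np.percentile(f[:,2],[0,1,5,20]),1))
E
python3 -m crank '[[0,0,0.02,0,0,0.18,0.3],[0,0,0.02,0,0,0.18,0.3],[0,0,0.02,0,0,0.18,0.3],[0,0,0.02,0,0,0.18,0.3],[0,0,0.02,0,0,0.18,0.3],[0,0,0.02,0,0,0.18,0.3],[0,0,0.02,0,0,0.18,0.3],[0,0,0,0,0,0.029,0.3],[0,0,0,0,0,0,0.3]]'; python3 go.py 599.6 -220.8 60 -6.5; python3 wr.py -
python3 - <<'E'
from h import *
w=np.load('wrist_w.npy')*1000
f=w[200:400,60:500].reshape(-1,3); f=f[f[:,2]>60]; print(len(f), np.round(np.percentile(f[:,2],[0,1,5,20]),1))
E
```

```text
165 285 [ 610.4 -286.2  270.8]
175 280 [ 611.7 -283.8  266.5]
160 300 [nan nan nan]
385 285 [ 645.  -205.2  269.5]
395 285 [ 646.5 -201.5  269.5]
400 300 [ 645.3 -203.2  280.7]
4184 [254.6 256.7 259.4 265. ]
time_s: 10.35
position: [0.6391, -0.2503, 0.1131]
tcp_rot: [0.745, 0.667, 0.0, 0.0]
force: [-0.0, 0.3, -0.0]
opening: 0.0555
grasp_force: 0.0
t 10.35 pos [ 639.1 -250.3  113.1] yaw_y -6.33 tilt [ 0.0007 -0.0004] F [-0.   0.3 -0. ] op 55.5 g 0.0 j6 -0.35
wz total 0.0029
move after turn [ 24.8 -42.6  53.1]
move now [ 25.  -42.5  53.1]
34877 [ 60.   65.4  82.8 124.1]
```

```bash
python3 -m crank '[[0.012,-0.021,0,0,0,0,0.3],[0.013,-0.0215,0,0,0,0,0.3],[0,0,0,0,0,0,0.3],[0,0,0.02,0,0,0,0.3],[0,0,0.02,0,0,0,0.3],[0,0,0,0,0,0,0.3]]'; python3 go.py 599.6 -220.8 15 -6.5; python3 wr.py - 600 -221 66 4 11 600 -221 30 22 30
```

```text
time_s: 11.15
position: [0.5997, -0.2201, 0.0717]
tcp_rot: [0.746, 0.666, -0.0, -0.001]
force: [0.7, 0.1, -0.3]
opening: 0.0554
grasp_force: 0.0
t 11.15 pos [ 599.7 -220.1   71.7] yaw_y -6.41 tilt [-0.001   0.0005] F [ 0.7  0.1 -0.3] op 55.4 g 0.0 j6 -0.33
wz total 0.0016
move after turn [-0.7  0.  56.7]
move now [-0.7  0.  56.7]
8521 rect 599.2 -220.5 116.6 50.2 83.5 circ 599.2 -220.2 63.0 z 7.6
2332 rect 599.2 -219.9 39.0 38.8 27.3 circ 599.3 -220.0 20.0 z 25.4
```

```bash
python3 -m crank '[[0,0,0.02,0,0,0,0.3],[0,0,0.02,0,0,0,0.3],[0,0,0.012,0,0,0,0.3],[0,0,0.005,0,0,0,0.3],[0,0,0,0,0,0,-1],[0,0,0,0,0,0,-1],[0,0,0,0,0,0,-1],[0,0,0,0,0,0,-1]]';python3 go.py; python3 -m crank '[[0,0,-0.01,0,0,0,-1],[0,0,-0.03,0,0,0,-1],[0,0,-0.04,0,0,0,-1],[0,0,-0.03,0,0,0,-1],[0,0,0,0,0,0,-1]]';python3 go.py 622.3 -10.5 130 75.4; python3 wr.py w5 600 -221 66 90 130
```

```text
time_s: 12.2
position: [0.6001, -0.22, 0.0159]
tcp_rot: [0.746, 0.666, 0.0, 0.0]
force: [-0.4, -0.1, 6.4]
opening: 0.0385
grasp_force: 61.2
t 12.2 pos [ 600.1 -220.    15.9] yaw_y -6.47 tilt [ 0.0009 -0.0004] F [-0.4 -0.1  6.4] op 38.5 g 61.2 j6 -0.33
time_s: 12.82
position: [0.601, -0.2204, 0.1281]
tcp_rot: [0.746, 0.666, 0.001, 0.002]
force: [-0.4, 1.2, -2.8]
opening: 0.0384
grasp_force: 61.0
t 12.82 pos [ 601.  -220.4  128.1] yaw_y -6.47 tilt [ 0.004  -0.0019] F [-0.4  1.2 -2.8] op 38.4 g 61.0 j6 -0.33
wz total -1.4289
move after turn [ 32.3 208.5  -1.1]
move now [211.   -2.5  -2.2]
15211 rect 600.4 -221.1 117.3 63.6 83.2 circ 600.0 -221.0 63.5 z 119.7
```

```bash
python3 -m crank '[[0.03,0,0,0,0,0,-1],[0.05,0,0,0,0,0,-1],[0.05,0,0,0,0,0,-1],[0.05,0,0,0,0,0,-1],[0.03,-0.002,0,0,0,0,-1],[0,0,0,0,0,0,-1]]'; python3 -m crank '[[0,0,0,0,0,-0.1,-1],[0,0,0,0,0,-0.179,-1],[0,0,0,0,0,-0.179,-1],[0,0,0,0,0,-0.179,-1],[0,0,0,0,0,-0.179,-1],[0,0,0,0,0,-0.179,-1],[0,0,0,0,0,-0.179,-1],[0,0,0,0,0,-0.179,-1],[0,0,0,0,0,-0.076,-1],[0,0,0,0,0,0,-1],[0,0,0,0,0,0,-1]]';python3 go.py 622.3 -10.5 130 75.4; python3 wr.py w6 622 -10 70 110 122 622 -10 70 128 140 622 -10 85 30 39
```

```text
time_s: 13.62
position: [0.6206, -0.0088, 0.124]
tcp_rot: [0.745, 0.667, -0.001, -0.001]
force: [-0.5, -0.7, -2.2]
opening: 0.0388
grasp_force: 60.9
time_s: 15.0
position: [0.6212, -0.0115, 0.1248]
tcp_rot: [0.128, 0.992, -0.0, -0.0]
force: [-0.8, 0.2, -1.8]
opening: 0.0386
grasp_force: 60.8
t 15.0 pos [621.2 -11.5 124.8] yaw_y 75.26 tilt [-0.0008  0.    ] F [-0.8  0.2 -1.8] op 38.6 g 60.8 j6 -1.43
wz total -0.0024
move after turn [-0.8  1.2 -5.2]
move now [-0.8  1.2 -5.2]
14161 rect 622.1 -11.3 50.4 117.5 75.2 circ 621.9 -11.3 63.3 z 116.4
5737 rect 617.5 -7.9 44.6 54.7 19.1 circ 614.3 -9.1 32.9 z 134.2
4778 rect 617.9 -8.8 80.2 121.8 75.4 circ 611.7 -7.2 67.4 z 33.6
```

View pics/w6.png

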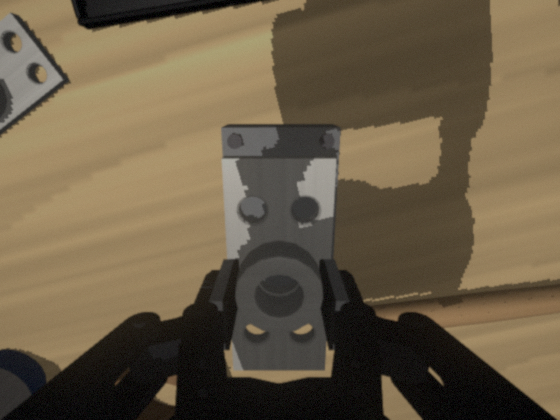

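The held plate is seen over the stand, aligned (yaw 75.2 against 75.4), with a small y correction needed.

```bash
python3 -m crank '[[0,0.0008,0.02,0,0,0,-1],[0,0,0.02,0,0,0,-1],[0,0,0.012,0,0,0,-1],[0,0,0,0,0,0,-1]]';python3 go.py 621.4 -10.7 52; python3 wr.py - 622 -10 70 56 71
```

```text
time_s: 15.55
position: [0.6212, -0.0103, 0.0726]
tcp_rot: [0.127, 0.992, -0.0, -0.001]
force: [0.3, -0.8, -1.4]
opening: 0.0386
grasp_force: 60.9
t 15.55 pos [621.2 -10.3  72.6] yaw_y 75.37 tilt [-0.0015  0.0001] F [ 0.3 -0.8 -1.4] op 38.6 g 60.9 j6 -1.43
move now [-0.3 -0.4 20.6]
14570 rect 622.0 -10.0 51.3 117.3 75.2 circ 621.7 -9.9 63.1 z 64.2
```

```bash
python3 -m crank '[[-0.0002,-0.0003,0.006,0,0,0,-1],[0,0,0.005,0,0,0,-1],[0,0,0,0,0,0,-1]]' && python3 -m crank '[[0,0,0.004,0,0,0,-1],[0,0,0.003,0,0,0,-1],[0,0,0,0,0,0,-1]]'
```

```text
time_s: 15.98
position: [0.6216, -0.0106, 0.062]
tcp_rot: [0.127, 0.992, -0.0, -0.0]
force: [0.5, -0.8, -2.9]
opening: 0.0383
grasp_force: 60.9
time_s: 16.35
position: [0.6216, -0.0106, 0.055]
tcp_rot: [0.127, 0.992, -0.0, -0.0]
force: [-0.5, -0.5, -2.6]
opening: 0.0382
grasp_force: 60.9
```

```bash
python3 -m crank '[[0,0,0.0025,0,0,0,-1],[0,0,0.0015,0,0,0,-1],[0,0,0,0,0,0,-1]]'; python3 -m crank '[[0,0,0,0,0,0,0],[0,0,0,0,0,0,0.2],[0,0,0,0,0,0,0.3],[0,0,-0.03,0,0,0,0.3],[0,0,-0.05,0,0,0,0.3],[0,0,-0.05,0,0,0,0.3],[0,0,0,0,0,0,0.3]]'; python3 go.py 484 -199 180 18;  python3 wr.py - 622 -10 70 37 48 622 -10 30 54 65
python3 - <<'E'
from h import *
w=np.load('scene_w.npy')
p=shot('scene'); w=cloud(p)*1000
for c in((484,-199),(600,-220)):
    m=w.reshape(-1,3); m=m[(np.hypot(m[:,0]-c[0],m[:,1]-c[1])<60)&(m[:,2]>22)&(m[:,2]<30)]; print(len(m),np.round(m.mean(0),1) if len(m) else '')
E
```

```text
time_s: 16.73
position: [0.6217, -0.0106, 0.0511]
tcp_rot: [0.127, 0.992, -0.0, -0.0]
force: [-0.3, 0.6, -2.5]
opening: 0.0385
grasp_force: 60.9
time_s: 17.6
position: [0.6238, -0.0108, 0.1853]
tcp_rot: [0.127, 0.992, 0.0, 0.004]
force: [0.2, 0.0, -1.2]
opening: 0.0555
grasp_force: 0.0
t 17.6 pos [623.8 -10.8 185.3] yaw_y 75.41 tilt [ 0.007  -0.0008] F [ 0.2  0.  -1.2] op 55.5 g 0.0 j6 -1.43
wz total 1.0019
move after turn [-135.8 -191.2    6.1]
move now [  87.9 -217.4    4.5]
5533 rect 621.8 -9.8 70.9 120.7 75.4 circ 621.8 -9.9 68.7 z 41.6
1297 rect 622.0 -10.2 39.2 38.9 24.1 circ 622.0 -10.5 19.9 z 59.4
19 [ 495.6 -205.    25.8]
0
```

```bash
python3 -m crank '[[0,0,0,0,0,0.167,0.3],[0,0,0,0,0,0.167,0.3],[0,0,0,0,0,0.167,0.3],[0,0,0,0,0,0.167,0.3],[0,0,0,0,0,0.167,0.3],[0,0,0,0,0,0.167,0.3],[-0.036,-0.038,0,0,0,0,0.3],[-0.036,-0.038,0,0,0,0,0.3],[-0.036,-0.038,0,0,0,0,0.3],[-0.036,-0.038,0,0,0,0,0.3],[-0.036,-0.038,0,0,0,0,0.3],[0,0,0,0,0,0,0.3]]'; python3 go.py 484 -199 80 18;  python3 wr.py w7 484 -199 66 4 11 484 -199 35 22 30 424 -25 100 9 18
```

```text
time_s: 19.2
position: [0.4946, -0.2429, 0.18]
tcp_rot: [0.589, 0.808, -0.0, -0.001]
force: [-0.5, 1.4, -0.1]
opening: 0.0555
grasp_force: 0.0
t 19.2 pos [ 494.6 -242.9  180. ] yaw_y 17.77 tilt [-0.0022  0.0008] F [-0.5  1.4 -0.1] op 55.5 g 0.0 j6 -0.87
wz total -0.0039
move after turn [ 44.8   3.7 100. ]
move now [ 44.9   3.5 100. ]
4730 rect 483.4 -199.1 50.2 115.6 17.8 circ 483.6 -198.9 62.7 z 7.6
1185 rect 483.3 -198.7 38.8 39.0 71.6 circ 483.2 -198.7 19.9 z 25.4
484 rect 441.5 -104.1 54.8 20.0 17.3 circ 438.5 -94.5 27.4 z 12.2
```

View pics/w7.png

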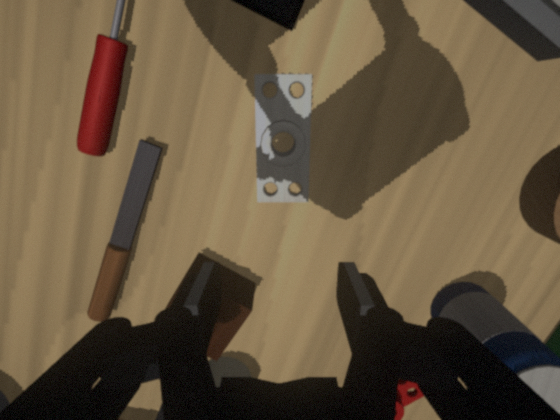

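The spare plate is unmoved at (283,140), world (483.3,-198.8).

```bash
python3 -m crank '[[0.0225,0.0015,0.02,0,0,0,0.3],[0.0228,0.0014,0.03,0,0,0,0.3],[0,0,0.03,0,0,0,0.3],[0,0,0.03,0,0,0,0.3],[0,0,0.03,0,0,0,0.3],[0,0,0.015,0,0,0,0.3],[0,0,0.008,0,0,0,0.3],[0,0,0,0,0,0,0.3]]'; python3 go.py 483.3 -198.8 15.5
```

```text
time_s: 20.25
position: [0.4856, -0.1963, 0.0183]
tcp_rot: [0.588, 0.809, -0.0, -0.0]
force: [-0.3, 0.0, -0.0]
opening: 0.0554
grasp_force: 0.0
t 20.25 pos [ 485.6 -196.3   18.3] yaw_y 18.01 tilt [-0.0002  0.0001] F [-0.3  0.  -0. ] op 55.4 g 0.0 j6 -0.81
move now [-1.7 -2.9  2.8]
```

Grip and lift the plate, then move over the tray.

```bash
python3 -m crank '[[-0.0017,-0.0029,0.0025,0,0,0,0.3],[0,0,0,0,0,0,-1],[0,0,0,0,0,0,-1],[0,0,0,0,0,0,-1],[0,0,0,0,0,0,-1],[0,0,-0.01,0,0,0,-1],[0,0,-0.03,0,0,0,-1],[0,0,-0.03,0,0,0,-1],[0,0,0,0,0,0.145,-1],[0,0,0,0,0,0.145,-1],[0,0,0,0,0,0.146,-1],[0,0,0,0,0,0,-1]]'; python3 go.py 424.4 -24.5 85 -7
```

```text
time_s: 21.75
position: [0.4832, -0.199, 0.0864]
tcp_rot: [0.749, 0.663, 0.0, 0.0]
force: [-0.5, 0.0, -1.9]
opening: 0.0387
grasp_force: 61.2
t 21.75 pos [ 483.2 -199.    86.4] yaw_y -6.96 tilt [ 0.0004 -0.0002] F [-0.5  0.  -1.9] op 38.7 g 61.2 j6 -0.38
wz total 0.0008
move after turn [166.1 -79.7   1.3]
move now [166.1 -79.5   1.3]
```

```bash
python3 -m crank '[[0.025,-0.01,0,0,0,0,-1],[0.035,-0.02,0,0,0,0,-1],[0.04,-0.02,0,0,0,0,-1],[0.04,-0.02,0,0,0,0,-1],[0.026,-0.0095,0,0,0,0,-1],[0,0,0,0,0,0,-1],[0,0,0,0,0,0,-1]]'; python3 go.py 424.4 -24.5 25; python3 wr.py w8 424 -25 75 69 85 424 -25 105 9 18 424 -25 105 1 18
```

```text
time_s: 22.62
position: [0.425, -0.0249, 0.086]
tcp_rot: [0.748, 0.664, 0.0, 0.0]
force: [0.3, -0.5, -1.5]
opening: 0.0388
grasp_force: 61.2
t 22.62 pos [425.  -24.9  86. ] yaw_y -6.85 tilt [ 0.0008 -0.0003] F [ 0.3 -0.5 -1.5] op 38.8 g 61.2 j6 -0.08
move now [ 0.3 -0.7 61. ]
14417 rect 424.3 -24.4 116.9 51.2 83.0 circ 424.6 -24.4 63.2 z 77.0
3202 rect 402.5 -12.9 136.0 140.6 83.1 circ 404.5 -12.6 95.0 z 12.3
11476 rect 427.3 -21.4 200.0 206.7 51.6 circ 423.9 -25.0 104.9 z 3.9
```

View pics/w8.png

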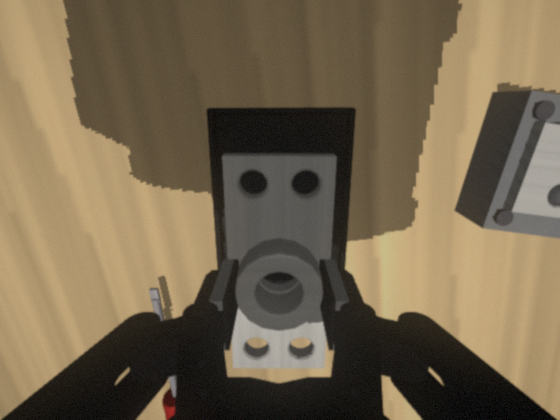

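The plate is centred over the tray (tray edges 210 and 353, plate 223–336), so I'll lower and release it.

```bash
python3 -m crank '[[0,0,0.02,0,0,0,-1],[0,0,0.025,0,0,0,-1],[0,0,0.012,0,0,0,-1],[0,0,0.006,0,0,0,-1],[0,0,0,0,0,0,-1],[0,0,0,0,0,0,0],[0,0,0,0,0,0,0.2],[0,0,0,0,0,0,0.25],[0,0,-0.03,0,0,0,0.25],[0,0,-0.05,0,0,0,0.5],[0,0,-0.06,0,0,0,1],[0,0,0,0,0,0,1]]'; python3 go.py 497.5 247 180; python3 wr.py - 424 -25 70 7 11 424 -25 30 26 34 424 -25 105 9 18
```

```text
time_s: 24.18
position: [0.4264, -0.0248, 0.1665]
tcp_rot: [0.749, 0.663, 0.002, 0.003]
force: [-0.2, -1.0, -0.2]
opening: 0.0854
grasp_force: 0.0
t 24.18 pos [426.4 -24.8 166.5] yaw_y -6.98 tilt [ 0.0073 -0.0014] F [-0.2 -1.  -0.2] op 85.4 g 0.0 j6 -0.08
move now [278.5  37.6 -13.3]
1129 rect 425.9 -24.5 115.8 91.2 83.3 circ 424.5 -25.3 69.8 z 10.6
1156 rect 424.2 -23.7 38.7 38.8 42.9 circ 424.1 -23.9 19.8 z 29.4
7082 rect 401.3 -22.7 155.8 140.4 83.3 circ 413.4 -23.9 96.1 z 11.8
```

The spare lies flat in the tray. Next, the reels.

```bash
python3 -m crank '[[0.03,0.005,0,0,0,0,1],[0.05,0.009,0,0,0,0,1],[0.05,0.009,0,0,0,0,1],[0.05,0.009,0,0,0,0,1],[0.03,0.005,0,0,0,0,1],[0,0,0,0,0,0,1]]'; python3 go.py 497.5 247 110; python3 wr.py w9 498 247 45 44 53 478 350 45 44 53 498 247 12 65 80 478 350 12 65 80 540 309 150 9 16
```

```text
time_s: 24.98
position: [0.4865, 0.181, 0.1614]
tcp_rot: [0.748, 0.664, -0.001, -0.0]
force: [0.3, -1.0, -0.4]
opening: 0.0854
grasp_force: 0.0
t 24.98 pos [486.5 181.  161.4] yaw_y -6.85 tilt [-0.0016 -0.0002] F [ 0.3 -1.  -0.4] op 85.4 g 0.0 j6 0.36
move now [66.8  3.1 51.3]
5837 rect 498.7 248.7 64.9 64.7 83.2 circ 498.5 248.9 32.9 z 47.5
664 rect 476.2 323.6 8.5 41.9 83.5 circ 476.7 327.4 21.0 z 47.3
453 rect 498.5 249.1 15.4 15.3 57.3 circ 498.6 248.9 8.0 z 71.2
few 0
26418 rect 544.8 287.3 189.6 143.8 10.3 circ 544.0 288.0 117.8 z 11.6
```

View pics/w9.png

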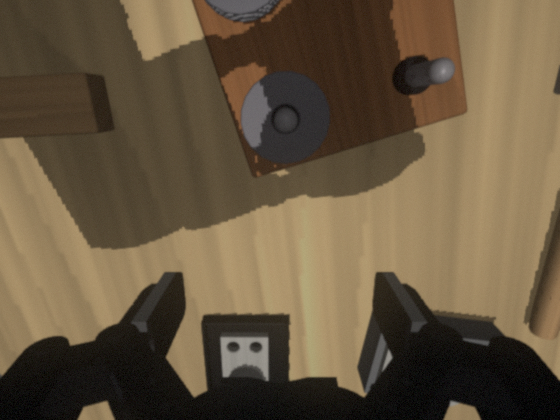

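```bash
python3 -m crank '[[0.034,0.002,0.0,0,0,0,1],[0.0347,0.002,0.02,0,0,0,1],[0,0,0.02,0,0,0,1],[0,0,0,0,0,0,1]]'; python3 go.py 498.6 248.8 26; python3 wr.py - 498 248 12 65 80 498 248 45 44 53
```

```text
time_s: 25.52
position: [0.4977, 0.2458, 0.1211]
tcp_rot: [0.749, 0.663, -0.002, -0.001]
force: [0.3, -0.9, 0.1]
opening: 0.0854
grasp_force: 0.0
t 25.52 pos [497.7 245.8 121.1] yaw_y -7.01 tilt [-0.0039 -0.0016] F [ 0.3 -0.9  0.1] op 85.4 g 0.0 j6 0.47
move now [ 3.2  0.8 95.1]
510 rect 498.6 249.8 15.6 14.8 12.1 circ 498.6 249.6 7.9 z 71.0
6030 rect 498.5 248.9 65.1 64.7 83.7 circ 498.5 249.2 32.9 z 47.6
```

```bash
python3 -m crank '[[0.0032,0.0008,0.025,0,0,0,1],[0,0,0.03,0,0,0,1],[0,0,0.025,0,0,0,1],[0,0,0.015,0,0,0,1],[0,0,0,0,0,0,1],[0,0,0,0,0,0,-1],[0,0,0,0,0,0,-1],[0,0,0,0,0,0,-1],[0,0,0,0,0,0,-1]]'; python3 go.py; python3 -m crank '[[0,0,-0.01,0,0,0,-1],[0,0,-0.03,0,0,0,-1],[0,0,-0.04,0,0,0,-1],[0,0,-0.03,0,0,0,-1],[0,0,0,0,0,0,-1]]';python3 go.py 622 -10.4 140;  python3 wr.py - 498 248 45 140 180 498 248 60 100 180
```

```text
time_s: 26.7
position: [0.5009, 0.2503, 0.0294]
tcp_rot: [0.749, 0.663, 0.001, 0.0]
force: [-3.2, -2.5, 14.4]
opening: 0.064
grasp_force: 62.2
t 26.7 pos [500.9 250.3  29.4] yaw_y -6.98 tilt [0.0019 0.0005] F [-3.2 -2.5 14.4] op 64.0 g 62.2 j6 0.48
time_s: 27.32
position: [0.5015, 0.2507, 0.1405]
tcp_rot: [0.749, 0.663, 0.002, 0.001]
force: [-0.8, 0.0, -2.9]
opening: 0.064
grasp_force: 67.4
t 27.32 pos [501.5 250.7 140.5] yaw_y -6.99 tilt [0.0045 0.0017] F [-0.8  0.  -2.9] op 64.0 g 67.4 j6 0.48
move now [-244.5  151.3    0.6]
21916 rect 503.0 253.1 73.2 69.8 27.9 circ 499.4 258.2 43.6 z 158.4
22912 rect 502.9 255.1 75.8 72.3 33.5 circ 500.8 258.1 49.6 z 158.3
```

```bash
cat > hole.py <<'E'
# hole.py x y z : bore of a ring whose top plane is at z, near x,y
import sys
from h import *
x,y,z=[float(a) for a in sys.argv[1:4]]
p=shot('wrist',sys.argv[4] if len(sys.argv)>4 else None); w=cloud(p)*1000
m=((np.abs(w[...,2]-z)<3)&(np.hypot(w[...,0]-x,w[...,1]-y)<33)).astype(np.uint8)
m=cv2.morphologyEx(m,cv2.MORPH_CLOSE,np.ones((3,3)))
cs,h=cv2.findContours(m,cv2.RETR_CCOMP,cv2.CHAIN_APPROX_NONE)
K=p['intrinsics'];R=p['R'];t=p['t'];C=-R.T@t
for c,hh in zip(cs,h[0]):
    if hh[3]<0 or len(c)<25: continue
    uv=c[:,0,:].astype(float); d=np.c_[(uv-K[[0,1],[2,2]])/K[[0,1],[0,1]],np.ones(len(uv))]@R
    P=C*1000+d*((z/1000-C[2])/d[:,2])[:,None]*1000
    (cx,cy),(a,b),_=cv2.fitEllipse(P[:,:2].astype(np.float32)); print('hole',len(c),round(cx,1),round(cy,1),'dia',round(a,1),round(b,1))
E
python3 -m crank '[[-0.015,0.01,0,0,0,0,-1],[-0.03,0.019,0,0,0,0,-1],[-0.04,0.025,0,0,0,0,-1],[-0.04,0.025,0,0,0,0,-1],[-0.04,0.025,0,0,0,0,-1],[-0.04,0.025,0,0,0,0,-1],[-0.0245,0.014,0,0,0,0,-1],[-0.015,0.0083,0,0,0,0,-1],[0,0,0,0,0,0,-1],[0,0,0,0,0,0,-1]]'; python3 go.py 622 -10.4 140; python3 hole.py 622 -10 158.4 w10
```

```text
time_s: 28.62
position: [0.6201, -0.0102, 0.1374]
tcp_rot: [0.749, 0.663, -0.0, -0.0]
force: [0.0, 0.4, -2.3]
opening: 0.0647
grasp_force: 67.3
t 28.62 pos [620.1 -10.2 137.4] yaw_y -6.96 tilt [-0.0011  0.0003] F [ 0.   0.4 -2.3] op 64.7 g 67.3 j6 0.01
move now [ 0.1  1.9 -2.6]
hole 30 638.6 -13.8 dia 2.7 5.0
hole 203 619.7 -8.8 dia 22.4 23.2
```

View pics/w10.png

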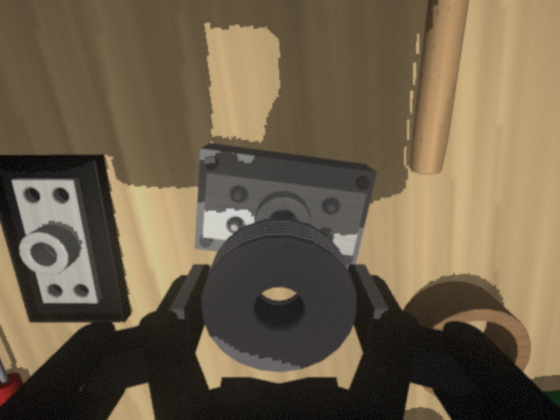

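The held reel's bore is at (280,305) in the picture, world (619.7,-8.8), so I'll correct and descend.

```bash
python3 -m crank '[[-0.0013,0.0026,0.015,0,0,0,-1],[0,0,0.025,0,0,0,-1],[0,0,0.015,0,0,0,-1],[0,0,0,0,0,0,-1],[0,0,0,0,0,0,-1]]'; python3 go.py 622.1 -10.4 66; python3 hole.py 622 -10 101
```

```text
time_s: 29.3
position: [0.6235, -0.0125, 0.0832]
tcp_rot: [0.749, 0.663, 0.0, 0.0]
force: [0.6, -0.3, -3.1]
opening: 0.0643
grasp_force: 67.3
t 29.3 pos [623.5 -12.5  83.2] yaw_y -6.98 tilt [ 0.0007 -0.0001] F [ 0.6 -0.3 -3.1] op 64.3 g 67.3 j6 0.01
move now [ 1.9 -1.7 17.2]
hole 132 622.8 -12.5 dia 19.9 21.1
```

```bash
python3 -m crank '[[0.002,-0.001,0.006,0,0,0,-1],[0,0,0.007,0,0,0,-1],[0,0,0,0,0,0,-1],[0,0,0,0,0,0,-1]]'; python3 go.py; python3 hole.py 622 -10 88.5
```

```text
time_s: 29.85
position: [0.6224, -0.0105, 0.0697]
tcp_rot: [0.749, 0.663, -0.0, -0.0]
force: [0.2, 0.7, -3.3]
opening: 0.0641
grasp_force: 67.3
t 29.85 pos [622.4 -10.5  69.7] yaw_y -6.99 tilt [-0.0001 -0.    ] F [ 0.2  0.7 -3.3] op 64.1 g 67.3 j6 0.01
hole 133 621.8 -9.9 dia 20.0 21.0
```

```bash
python3 -m crank '[[-0.0004,0.0002,0.002,0,0,0,-1],[0,0,0.0015,0,0,0,-1],[0,0,0.001,0,0,0,-1],[0,0,0,0,0,0,-1]]'; python3 go.py; python3 -m crank '[[0,0,0,0,0,0,0.6],[0,0,0,0,0,0,0.7],[0,0,0,0,0,0,1],[0,0,0,0,0,0,1],[0,0,-0.02,0,0,0,1],[0,0,-0.04,0,0,0,1],[0,0,-0.05,0,0,0,1],[0,0,0,0,0,0,1]]'; python3 go.py 478.5 351 150; python3 hole.py 622 -10 83.5
```

```text
time_s: 30.4
position: [0.6225, -0.0109, 0.0656]
tcp_rot: [0.749, 0.663, 0.0, 0.0]
force: [-2.0, -0.8, 3.8]
opening: 0.0643
grasp_force: 67.9
t 30.4 pos [622.5 -10.9  65.6] yaw_y -6.99 tilt [ 0.0002 -0.0001] F [-2.  -0.8  3.8] op 64.3 g 67.9 j6 0.01
time_s: 31.4
position: [0.6246, -0.0111, 0.1791]
tcp_rot: [0.749, 0.663, 0.002, 0.002]
force: [0.7, -0.7, -0.3]
opening: 0.0856
grasp_force: 0.0
t 31.4 pos [624.6 -11.1 179.1] yaw_y -6.99 tilt [ 0.0067 -0.0008] F [ 0.7 -0.7 -0.3] op 85.6 g 0.0 j6 0.01
move now [ 341.6 -189.2   27.9]
hole 79 621.8 -11.7 dia 21.2 21.3
```

```bash
python3 hole.py 622 -10 83.5; python3 -m crank '[[0.03,-0.02,0,0,0,0,1],[0.05,-0.034,0,0,0,0,1],[0.05,-0.034,0,0,0,0,1],[0.05,-0.034,0,0,0,0,1],[0.05,-0.034,0,0,0,0,1],[0.03,-0.02,0,0,0,0,1],[0.016,-0.011,0,0,0,0,1],[0,0,0,0,0,0,1],[0,0,0,0,0,0,1]]'; python3 go.py 478.5 351 120; python3 wr.py w11 478 350 45 44 53 478 350 12 65 80
```

```text
hole 79 621.7 -11.7 dia 21.3 21.4
time_s: 32.62
position: [0.471, 0.285, 0.1749]
tcp_rot: [0.749, 0.662, -0.0, 0.0]
force: [0.6, -0.6, 0.5]
opening: 0.0854
grasp_force: 0.0
t 32.62 pos [471.  285.  174.9] yaw_y -7.03 tilt [-0.0003 -0.0005] F [ 0.6 -0.6  0.5] op 85.4 g 0.0 j6 0.56
move now [66.5 -0.6 54.9]
5231 rect 479.5 352.2 65.2 64.9 69.3 circ 479.6 352.2 32.8 z 47.5
398 rect 479.3 352.5 15.3 15.0 83.1 circ 479.5 352.2 8.0 z 71.2
```

View pics/w11.png

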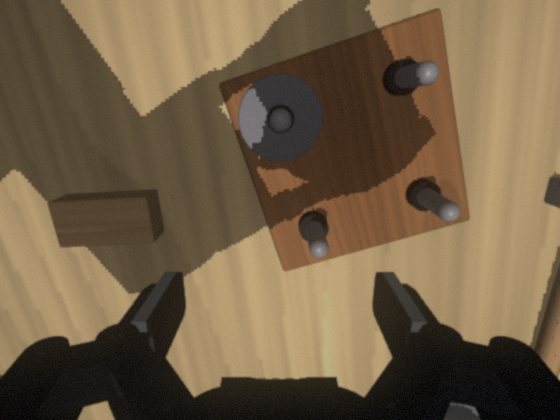

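The rack now holds only the last reel, at (280,118), world (479.5,352.2).

```bash
python3 -m crank '[[0.03,0,0.0,0,0,0,1],[0.0278,0.0003,0.02,0,0,0,1],[0.01,0,0.03,0,0,0,1],[0,0,0,0,0,0,1],[0,0,0,0,0,0,1]]'; python3 go.py 479.5 352.2 29
```

```text
time_s: 33.3
position: [0.4796, 0.3523, 0.126]
tcp_rot: [0.749, 0.662, 0.0, 0.0]
force: [-0.6, -0.3, 0.2]
opening: 0.0851
grasp_force: 0.0
t 33.3 pos [479.6 352.3 126. ] yaw_y -7.04 tilt [0.0003 0.    ] F [-0.6 -0.3  0.2] op 85.1 g 0.0 j6 0.66
move now [-0.1 -0.2 97. ]
```

```bash
python3 -m crank '[[0,0,0.025,0,0,0,1],[0,0,0.03,0,0,0,1],[0,0,0.025,0,0,0,1],[0,0,0.016,0,0,0,1],[0,0,0,0,0,0,1],[0,0,0,0,0,0,-1],[0,0,0,0,0,0,-1],[0,0,0,0,0,0,-1],[0,0,0,0,0,0,-1]]'; python3 go.py; python3 -m crank '[[0,0,-0.01,0,0,0,-1],[0,0,-0.03,0,0,0,-1],[0,0,-0.04,0,0,0,-1],[0,0,-0.04,0,0,0,-1],[0,0,0,0,0,0,-1],[0,0,0,0,0,0,-1]]';python3 go.py 622 -11 150
```

```text
time_s: 34.42
position: [0.4797, 0.3535, 0.031]
tcp_rot: [0.749, 0.663, 0.001, 0.0]
force: [-2.8, -1.3, 11.6]
opening: 0.0642
grasp_force: 62.9
t 34.42 pos [479.7 353.5  31. ] yaw_y -6.98 tilt [0.0019 0.0011] F [-2.8 -1.3 11.6] op 64.2 g 62.9 j6 0.66
time_s: 35.17
position: [0.4787, 0.3529, 0.1492]
tcp_rot: [0.749, 0.663, -0.0, -0.0]
force: [-0.1, -0.2, -4.7]
opening: 0.0639
grasp_force: 67.8
t 35.17 pos [478.7 352.9 149.2] yaw_y -6.99 tilt [-0.0002 -0.0001] F [-0.1 -0.2 -4.7] op 63.9 g 67.8 j6 0.66
move now [-343.8  186.5   -0.8]
```

```bash
python3 - <<'E'
from h import *
for n in('scene','side'):
    w=cloud(shot(n)).reshape(-1,3)*1000
    m=w[(np.hypot(w[:,0]-622,w[:,1]+10)<45)&(w[:,2]>80)&(w[:,2]<90)]
    (cx,cy),(a,b),an=cv2.minAreaRect(m[:,:2].astype(np.float32)); c=cv2.minEnclosingCircle(m[:,:2].astype(np.float32))
    print(n,len(m),np.round([cx,cy,a,b],1),np.round([*c[0],c[1]],1),np.median(m[:,2]))
E
python3 -m crank '[[-0.02,0.011,0,0,0,0,-1],[-0.035,0.019,0,0,0,0,-1],[-0.05,0.027,0,0,0,0,-1],[-0.05,0.027,0,0,0,0,-1],[-0.05,0.027,0,0,0,0,-1],[-0.05,0.027,0,0,0,0,-1],[-0.04,0.022,0,0,0,0,-1],[-0.03,0.016,0,0,0,0,-1],[-0.015,0.009,0,0,0,0,-1],[0,0,0,0,0,0,-1],[0,0,0,0,0,0,-1]]'; python3 go.py 622 -11 120; python3 hole.py 622 -10 166
```

```text
scene 407 [621.9 -11.8  66.5  61.9] [621.7 -11.9  33.5] 84.99261418679087
side 251 [619.  -12.4  67.7  61.9] [619.4 -12.1  34.4] 84.92117456978932
time_s: 36.65
position: [0.6207, -0.0058, 0.1489]
tcp_rot: [0.749, 0.663, -0.0, -0.001]
force: [-0.4, 1.1, -3.5]
opening: 0.064
grasp_force: 67.7
t 36.65 pos [620.7  -5.8 148.9] yaw_y -6.95 tilt [-0.0011  0.0004] F [-0.4  1.1 -3.5] op 64.0 g 67.7 j6 0.02
move now [-5.   1.9 28.9]
hole 130 620.1 -5.1 dia 20.2 20.7
```

```bash
python3 -m crank '[[-0.0042,0.0026,0.015,0,0,0,-1],[0,0,0.02,0,0,0,-1],[0,0,0.01,0,0,0,-1],[0,0,0,0,0,0,-1],[0,0,0,0,0,0,-1]]'; python3 go.py 622 -11 91; python3 hole.py 622 -10 121
```

```text
time_s: 37.33
position: [0.6237, -0.0113, 0.1047]
tcp_rot: [0.749, 0.663, 0.0, 0.0]
force: [-0.2, 0.3, -2.9]
opening: 0.0643
grasp_force: 67.7
t 37.33 pos [623.7 -11.3 104.7] yaw_y -6.98 tilt [ 0.0006 -0.0001] F [-0.2  0.3 -2.9] op 64.3 g 67.7 j6 0.01
move now [ 0.1 -1.7 13.7]
hole 131 623.1 -10.9 dia 19.9 20.8
```

```bash
python3 -m crank '[[0.0012,-0.001,0.006,0,0,0,-1],[0,0,0.004,0,0,0,-1],[0,0,0,0,0,0,-1],[0,0,0,0,0,0,-1]]'; python3 go.py; python3 hole.py 622 -10 111.5
```

```text
time_s: 37.88
position: [0.6226, -0.0101, 0.0943]
tcp_rot: [0.749, 0.663, 0.0, 0.0]
force: [0.4, -0.3, -3.5]
opening: 0.0637
grasp_force: 67.7
t 37.88 pos [622.6 -10.1  94.3] yaw_y -6.99 tilt [ 0. -0.] F [ 0.4 -0.3 -3.5] op 63.7 g 67.7 j6 0.01
hole 132 622.0 -9.3 dia 20.2 20.7
```

```bash
python3 -m crank '[[-0.0003,0,0.0015,0,0,0,-1],[0,0,0.001,0,0,0,-1],[0,0,0.0008,0,0,0,-1],[0,0,0,0,0,0,-1]]'; python3 go.py; python3 -m crank '[[0,0,0,0,0,0,0.55],[0,0,0,0,0,0,0.7],[0,0,0,0,0,0,1],[0,0,0,0,0,0,1],[0,0,-0.02,0,0,0,1],[0,0,-0.04,0,0,0,1],[0,0,-0.05,0,0,0,1],[0,0,0,0,0,0,1],[0,0,0,0,0,0,1]]'; python3 go.py 459.7 -379 260; python3 hole.py 622 -10 108 w12
```

```text
time_s: 38.42
position: [0.6226, -0.0104, 0.0912]
tcp_rot: [0.749, 0.663, 0.0, 0.0]
force: [-1.1, -0.5, 0.5]
opening: 0.0643
grasp_force: 68.1
t 38.42 pos [622.6 -10.4  91.2] yaw_y -6.99 tilt [ 0.0003 -0.0001] F [-1.1 -0.5  0.5] op 64.3 g 68.1 j6 0.01
time_s: 39.55
position: [0.6223, -0.0103, 0.2007]
tcp_rot: [0.749, 0.663, -0.0, -0.0]
force: [-0.4, -0.6, -0.9]
opening: 0.0856
grasp_force: 0.0
t 39.55 pos [622.3 -10.3 200.7] yaw_y -6.99 tilt [-0.0001 -0.    ] F [-0.4 -0.6 -0.9] op 85.6 g 0.0 j6 0.01
move now [-385.7 -116.5  -59.3]
hole 79 621.7 -10.6 dia 21.2 21.4
```

View pics/w12.png

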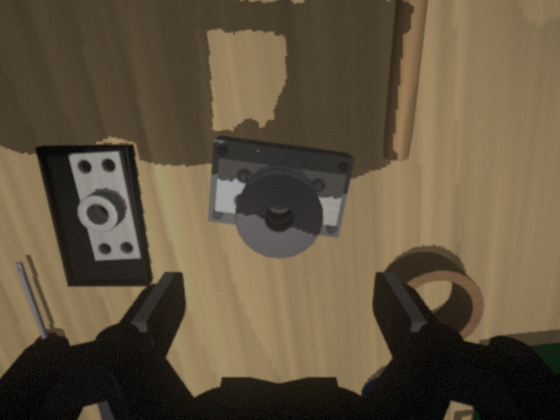

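Both reels are stacked, with the top bore at (280,213), world (621.7,-10.6). Next I'll fetch the spindle.

```bash
python3 -m crank '[[0,0,-0.03,0,0,0,1],[-0.03,-0.009,-0.03,0,0,0,1],[-0.05,-0.015,0,0,0,0,1],[-0.055,-0.0165,0,0,0,0,1],[-0.055,-0.0165,0,0,0,0,1],[-0.055,-0.0165,0,0,0,0,0.8],[-0.055,-0.0165,0,0,0,0,0.6],[-0.05,-0.015,0,0,0,0,0.6],[-0.0357,-0.0115,0,0,0,0,0.6],[0,0,0,0,0,0,0.6],[0,0,0,0,0,0,0.6]]'; python3 go.py 459.8 -379.2 162; python3 wr.py - 460 -379 25 170 200
```

```text
time_s: 40.98
position: [0.4598, -0.3783, 0.26]
tcp_rot: [0.749, 0.663, 0.0, -0.001]
force: [-0.5, 1.0, -0.3]
opening: 0.0679
grasp_force: 0.0
t 40.98 pos [ 459.8 -378.3  260. ] yaw_y -7.0 tilt [-0.0011  0.0015] F [-0.5  1.  -0.3] op 67.9 g 0.0 j6 -0.67
move now [-1.   0.2 98. ]
1431 rect 460.1 -378.9 27.2 27.1 23.6 circ 460.2 -379.2 14.0 z 187.3
```

```bash
python3 -m crank '[[-0.001,0.0002,0.025,0,0,0,0.6],[0,0,0.03,0,0,0,0.6],[0,0,0.028,0,0,0,0.6],[0,0,0.015,0,0,0,0.6],[0,0,0,0,0,0,-1],[0,0,0,0,0,0,-1],[0,0,0,0,0,0,-1],[0,0,0,0,0,0,-1],[0,0,0,0,0,0,-1]]'; python3 go.py; python3 -m crank '[[0,0,-0.01,0,0,0,-1],[0,0,-0.025,0,0,0,-1],[0,0,-0.035,0,0,0,-1],[0,0,-0.035,0,0,0,-1],[0,0,-0.025,0,0,0,-1],[0,0,0,0,0,0,-1],[0,0,0,0,0,0,-1]]';python3 go.py 621.8 -10.6 290
python3 - <<'E'
from h import *
for n in('scene','side'):
    w=cloud(shot(n)).reshape(-1,3)*1000
    m=w[(np.hypot(w[:,0]-460,w[:,1]+379)<22)&(w[:,2]>100)&(w[:,2]<280)]
    for a in range(120,280,30):
        k=m[(m[:,2]>=a)&(m[:,2]<a+30)]; print(n,a,len(k),np.round(np.median(k,0),1) if len(k) else '')
    print(m[:,2].min())
E
```

```text
time_s: 42.15
position: [0.4605, -0.3806, 0.1642]
tcp_rot: [0.749, 0.663, 0.0, 0.001]
force: [-0.2, -0.2, 6.9]
opening: 0.0264
grasp_force: 58.8
t 42.15 pos [ 460.5 -380.6  164.2] yaw_y -6.99 tilt [ 0.0016 -0.0016] F [-0.2 -0.2  6.9] op 26.4 g 58.8 j6 -0.67
time_s: 43.02
position: [0.4596, -0.3796, 0.2922]
tcp_rot: [0.749, 0.663, -0.0, -0.001]
force: [0.1, -0.4, -1.8]
opening: 0.0266
grasp_force: 59.3
t 43.02 pos [ 459.6 -379.6  292.2] yaw_y -6.99 tilt [-0.0009  0.0009] F [ 0.1 -0.4 -1.8] op 26.6 g 59.3 j6 -0.67
move now [386.  116.    2.3]
scene 120 9 [ 461.1 -373.6  145. ]
scene 150 47 [ 462.1 -373.8  164.6]
scene 180 43 [ 462.9 -374.3  196.4]
scene 210 50 [ 463.6 -373.7  225.9]
scene 240 55 [ 462.6 -374.   255.9]
scene 270 15 [ 461.  -373.2  275. ]
139.14631151128353
side 120 17 [ 457.4 -383.5  145.6]
side 150 74 [ 455.6 -383.5  165.5]
side 180 75 [ 457.6 -384.   195.8]
side 210 82 [ 456.6 -384.   226.5]
side 240 95 [ 457.1 -383.8  254.2]
side 270 32 [ 455.6 -383.7  274.3]
136.46107331211402
```

```bash
python3 -m crank '[[0.02,0.006,0,0,0,0,-1],[0.035,0.0105,0,0,0,0,-1],[0.05,0.015,0,0,0,0,-1],[0.05,0.015,0,0,0,0,-1],[0.05,0.015,0,0,0,0,-1],[0.05,0.015,0,0,0,0,-1],[0.05,0.015,0,0,0,0,-1],[0.04,0.012,0,0,0,0,-1],[0.026,0.008,0,0,0,0,-1],[0.015,0.0045,0,0,0,0,-1],[0,0,0,0,0,0,-1],[0,0,0,0,0,0,-1]]'; python3 go.py 621.8 -10.6 290; python3 wr.py w13 622 -11 22 309 330 622 -11 18 130 270
python3 - <<'E'
from h import *
for n in('scene','side'):
    w=cloud(shot(n)).reshape(-1,3)*1000
    for (a,b) in((145,185),(185,225),(225,265)):
        k=w[(np.hypot(w[:,0]-621,w[:,1]+11)<25)&(w[:,2]>=a)&(w[:,2]<b)]; print(n,a,len(k),np.round(np.median(k,0),1) if len(k) else '')
    w0=np.load(n+'_w.npy').reshape(-1,3)*1000
    k=w0[(np.hypot(w0[:,0]-621,w0[:,1]+11)<25)&(w0[:,2]>=80)&(w0[:,2]<150)]; print('home rod',len(k),np.round(np.median(k,0),1))
E
```

```text
time_s: 44.62
position: [0.6218, -0.0116, 0.2928]
tcp_rot: [0.749, 0.663, -0.0, -0.0]
force: [0.4, -0.7, -1.6]
opening: 0.0264
grasp_force: 59.3
t 44.62 pos [621.8 -11.6 292.8] yaw_y -7.02 tilt [-0.0005 -0.0002] F [ 0.4 -0.7 -1.6] op 26.4 g 59.3 j6 0.01
move now [ 1.  -0.1  2.8]
5341 rect 624.1 -9.8 39.1 28.5 1.1 circ 622.6 -8.4 21.0 z 316.1
1358 rect 621.8 -6.6 8.7 15.9 81.0 circ 621.2 -10.2 8.0 z 230.4
scene 145 58 [626.   -6.7 166.7]
scene 185 70 [626.6  -6.8 205.8]
scene 225 71 [626.7  -7.1 244.2]
home rod 91 [627.2  -5.9 116.7]
side 145 65 [617.7 -15.4 164.3]
side 185 74 [616.7 -15.5 205.4]
side 225 75 [618.  -15.7 246. ]
home rod 107 [617.9 -14.4 115.9]
```

The wrist, side and scene measurements agree: the rod needs about (+0.4,+0.7) mm to sit over the socket.

```bash
python3 -m crank '[[0.0008,0.0003,0.01,0,0,0,-1],[0,0,0.015,0,0,0,-1],[0,0,0.01,0,0,0,-1],[0,0,0.008,0,0,0,-1],[0,0,0,0,0,0,-1]]'; python3 -m crank '[[0,0,0.01,0,0,0,-1],[0,0,0.01,0,0,0,-1],[0,0,0,0,0,0,-1]]'
```

```text
time_s: 45.4
position: [0.6222, -0.0102, 0.2492]
tcp_rot: [0.749, 0.663, -0.0, -0.0]
force: [-0.6, -0.5, -2.7]
opening: 0.0267
grasp_force: 59.3
time_s: 45.78
position: [0.622, -0.0103, 0.229]
tcp_rot: [0.749, 0.663, -0.001, -0.001]
force: [-0.2, -0.4, -2.4]
opening: 0.0265
grasp_force: 59.2
```

```bash
python3 -m crank '[[0,0,0.01,0,0,0,-1],[0,0,0.01,0,0,0,-1],[0,0,0,0,0,0,-1]]'; python3 go.py 622 -10.5 161
```

```text
time_s: 46.15
position: [0.622, -0.0102, 0.2089]
tcp_rot: [0.749, 0.663, -0.001, -0.001]
force: [0.1, -0.3, -1.9]
opening: 0.0259
grasp_force: 59.2
t 46.15 pos [622.  -10.2 208.9] yaw_y -6.99 tilt [-0.0016  0.0001] F [ 0.1 -0.3 -1.9] op 25.9 g 59.2 j6 0.01
move now [-0.3  0.1 47.9]
```

Tip is around z 55 and already in the plate bore with no force, so I'll continue.

```bash
python3 -m crank '[[0,0,0.01,0,0,0,-1],[0,0,0.01,0,0,0,-1],[0,0,0,0,0,0,-1]]'; python3 -m crank '[[0,0,0.006,0,0,0,-1],[0,0,0.006,0,0,0,-1],[0,0,0,0,0,0,-1]]';  python3 go.py 622 -10.5 161
```

```text
time_s: 46.52
position: [0.622, -0.0102, 0.1889]
tcp_rot: [0.749, 0.663, -0.001, -0.001]
force: [0.3, -0.4, -2.5]
opening: 0.0264
grasp_force: 59.2
time_s: 46.9
position: [0.6222, -0.0102, 0.1774]
tcp_rot: [0.749, 0.663, -0.0, -0.0]
force: [-0.6, -0.7, -2.7]
opening: 0.0264
grasp_force: 59.3
t 46.9 pos [622.2 -10.2 177.4] yaw_y -6.99 tilt [-0.0009  0.0001] F [-0.6 -0.7 -2.7] op 26.4 g 59.3 j6 0.01
move now [-0.3 -0.2 16.4]
```

```bash
python3 -m crank '[[0,0,0.006,0,0,0,-1],[0,0,0.006,0,0,0,-1],[0,0,0.002,0,0,0,-1],[0,0,0,0,0,0,-1]]'; python3 -m crank '[[0,0,0.001,0,0,0,-1],[0,0,0.001,0,0,0,-1],[0,0,0,0,0,0,-1]]'
```

```text
time_s: 47.4
position: [0.6224, -0.0102, 0.1638]
tcp_rot: [0.749, 0.663, -0.0, -0.0]
force: [-0.2, -0.4, -3.2]
opening: 0.0263
grasp_force: 59.3
time_s: 47.78
position: [0.6227, -0.0103, 0.1623]
tcp_rot: [0.749, 0.663, 0.0, 0.0]
force: [-1.3, -0.9, 1.8]
opening: 0.0265
grasp_force: 59.7
```

The spindle has touched the floor. I'll release, rise and verify.

```bash
python3 -m crank '[[0,0,0,0,0,0,0],[0,0,0,0,0,0,0.5],[0,0,0,0,0,0,0.8],[0,0,-0.03,0,0,0,1],[0,0,-0.05,0,0,0,1],[0,0,-0.05,0,0,0,1],[0,0,0,0,0,0,1],[0.03,0,-0.03,0,0,0,1],[-0.05,0,0,0,0,0,1],[-0.05,0,0,0,0,0,1],[0,0,0,0,0,0,1],[0,0,0,0,0,0,1]]'; python3 go.py; python3 wr.py w14 622 -11 25 165 200 622 -11 45 100 113 622 -11 45 80 88 424 -25 30 26 34 622 -10 75 37 48
python3 - <<'E'
from h import *
for n in('scene','side'):
    w=cloud(shot(n,n+'_end')).reshape(-1,3)*1000; k=w[(np.hypot(w[:,0]-621,w[:,1]+11)<25)&(w[:,2]>155)&(w[:,2]<220)]
    print(n,len(k),np.round(np.median(k,0),1),k[:,2].max())
E
```

```text
time_s: 49.28
position: [0.6138, -0.0796, 0.3213]
tcp_rot: [0.749, 0.662, -0.0, -0.001]
force: [0.6, -0.7, 0.4]
opening: 0.0856
grasp_force: 0.0
t 49.27 pos [613.8 -79.6 321.3] yaw_y -7.02 tilt [-0.0009  0.0005] F [ 0.6 -0.7  0.4] op 85.6 g 0.0 j6 -0.1
970 rect 622.1 -9.4 26.8 27.1 82.7 circ 622.3 -9.5 13.8 z 185.5
2370 rect 621.4 -11.6 65.0 64.5 83.7 circ 621.7 -11.6 32.8 z 107.5
few 0
352 rect 436.5 -16.5 27.3 38.7 31.0 circ 440.8 -14.0 19.6 z 29.3
1640 rect 622.1 -11.0 70.5 120.6 75.7 circ 621.5 -10.7 68.4 z 41.5
scene 150 [626.   -5.9 185.5] 189.6201044695697
side 115 [618.3 -17.6 181. ] 189.94312139640311
```

View pics/side_end.png

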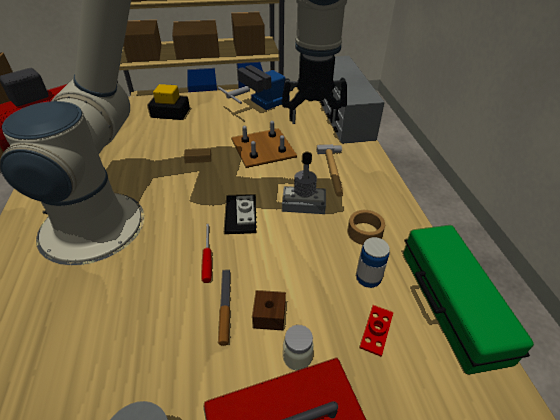

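The picture shows the rack empty, the stack with its spindle at (305,185) and the spare in the tray at (241,213). The spare looks shifted, so I'll check by numbers that it is flat.

Run:
```python
from h import *
for n in('scene','side','wrist'):
    w=cloud(shot(n)).reshape(-1,3)*1000
    m=w[(np.hypot(w[:,0]-430,w[:,1]+20)<90)]
    for a,b in((26,34),(10.5,15),(14.5,25)):
        k=m[(m[:,2]>a)&(m[:,2]<b)]
        if len(k)<8: print(n,a,len(k)); continue
        c=cv2.minAreaRect(k[:,:2].astype(np.float32)); A=np.c_[k[:,:2]-k[:,:2].mean(0),np.ones(len(k))]
        print(n,a,len(k),np.round(c[0],1),np.round(c[1],1),round(c[2],1),'tilt',np.round(np.linalg.lstsq(A,k[:,2],rcond=None)[0],3))
```

```text
scene 26 97 [442.1 -13.3] [36.4 40.6] 84.0 tilt [-2.0000e-03  1.2000e-02  3.0226e+01]
scene 10.5 464 [425.6 -26.1] [158.6  93.3] 84.1 tilt [ 3.0000e-03 -2.0000e-03  1.2885e+01]
scene 14.5 206 [427.2 -24.8] [155.2  90.8] 83.0 tilt [7.000e-03 1.000e-03 1.652e+01]
side 26 85 [439.2 -14. ] [37.7 38.3] 79.9 tilt [2.5000e-02 1.9000e-02 3.0686e+01]
side 10.5 388 [423.4 -24.6] [159.9  90.1] 83.0 tilt [-2.0000e-03  1.0000e-03  1.3086e+01]
side 14.5 165 [423.1 -27.3] [157.4  90.2] 83.1 tilt [7.0000e-03 5.0000e-03 1.6732e+01]
wrist 26 585 [441.5 -13.4] [38.6 38.9] 29.1 tilt [-9.000e-03 -1.000e-03  2.914e+01]
wrist 10.5 3052 [426.1 -26. ] [155.2  91.7] 83.2 tilt [-1.0000e-03 -1.0000e-03  1.1865e+01]
wrist 14.5 148 [449.5 -30.9] [139.9  43.3] 82.9 tilt [-0.032  0.029 19.671]
```

The spare has been nudged against the tray wall. It still lies flat inside: hub top is 29 mm, no tilt. Everything else is in place.

```bash
python3 -c "
from bench import arm
print(arm.job_done())"
```

```text
the job is handed in; nothing more can be done
None
```

I handed the job in at about 50 s: the ±34 mm plate is seated on the stand with both reels stacked on its hub and the spindle fully home in the socket, and the spare plate lies flat in the tray (it was knocked against the tray wall during the run).

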